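# Uncap a storage jar braced in a bench jig

### The job

The cap of the square jar is too tight to undo while the jar stands loose, so set the jar, still closed, right down into the square pocket of the wooden jig. With it braced there, turn the cap anticlockwise (seen from above) until its lugs let go, about a fifth of a turn and no more than a quarter, then lift it straight off and finish while holding it level, still and just clear above the open mouth (one or two fingers' width), with cap and gripper no longer touching the jar, which stays seated in the jig. Do not put the cap down, and leave the tape roll, screwdriver and small box where they are.

Things in the scene. Friction and masses are not known exactly. Their poses are not given: they have to be found in the camera images.
- jar: White square jar, 0.4 kg. Body 60 x 60 mm, 70 mm high, edges rounded 7 mm; low shoulder to 74 mm; round neck 36 mm across to the open mouth at 108 mm. Origin: centre of the underside; z up, x and y square to the sides. It may be lifted by its closed cap (which first rises 1 mm; the jar then hangs with a little play) and fits the pocket in any of four quarter-turn ways.
- cap: Round grey ribbed cap, 57 mm across, 28 mm high, 50 g. Origin: middle of its lower rim, z up. Closed, the rim is 84 mm above the jar's underside (10 mm above the shoulder), the top at 113 mm. Two inner lugs hold it down until it is turned 0.85 rad anticlockwise seen from above; free from 0.85 to 1.6 rad. Turning does not raise it; it clears the mouth once lifted 24 mm.
- thread (a joint): Turn of the cap's threads on the jar, rad: 0 = tight, grows as the cap turns anticlockwise seen from above, lagging it by up to 0.05. Reads on while the cap is held; keeps its last value once the cap is off. Turning takes about 0.4 N m (a loose jar would spin along). The lugs are free above 0.85.
- jar_mouth (a point): Centre of the jar's open mouth, 108 mm above its underside.
- jig: Light wooden block, 110 x 110 x 40 mm, fixed to the bench, a screw head at each corner. In the middle of its top a square pocket, 68 x 68 mm, 30 mm deep, sides parallel to the block's, its mouth widened by a 10 mm 45-degree chamfer to 88 mm; the jar can twist about 0.15 rad in it. Origin: centre of the underside; z up, x and y square to the sides.
- pocket_floor (a point): Centre of the pocket's floor, 10 mm above the bench; axes as the jig's. The jar's underside comes to rest here.
- black_tape: Bystander: roll of black tape lying flat, 58 mm across, 19 mm high; origin at the centre of its underside.
- screwdriver: Bystander: screwdriver with yellow handle lying on the bench, 186 mm long (along its y), 28 mm high; origin at the centre of its underside.
- screw_box: Bystander: small closed cardboard box, 76 x 98 x 34 mm; origin at the centre of its underside.
Not all that is in view belongs to the job. Of the things shaped like the cap, the grey one is meant.

How it is judged:
By the outcome, as a careful person would: the job done as asked, in the order asked, and still so for the second after the job is handed in, while the arm keeps its last pose, push and grip.
It also fails if it takes over 45 s, if anything falls off the work surface, if the arm or the gripper's body presses on something with over 40 N, if the wrist force passes 120 N, or if a joint passes its speed limit or range.

### The arm

A 6-joint arm with a two-finger parallel gripper is mounted at the origin on a cart in front of the work surface, level with it; the furniture and walls round the work are solid. World frame = base frame: x ahead of the robot, y to its left, z up, the work surface at z = 0. Lengths are in m, angles in degrees, forces in N, time in s.
With the tool pointing down it reaches from about 0.375 to 0.9 m from the base axis. Payload 3.1 kg.
Tool frame: the origin (TCP) lies where the fingers leave the gripper's body, on its centre line; the fingertips stand 70 mm ahead of it and the grasp point (between the pads) lies 51 mm ahead of it; z points along the fingers, y is the line along which they close (so a half turn about z gives the same grasp; the last joint's range is limited). The gripper opens to 87 mm and grips with 3 to 60 N. Pads are 19 mm wide; open, the fingers measure 117 mm over their backs; the gripper's body (75 mm by 190 mm) begins 51 mm behind the grasp point.
Start: joints at [-84.311, 30.224, 82.088, -0, 67.689, -10.227], TCP at [0.171, -0.601, 0.292] pointing down, gripper open.
Joint ranges: [-176.69, 176.69], [-43.24, 126.21], [12.49, 139.97], [-82, 262], [0, 151.66], [-163.58, 163.58]. Speed limits (degrees/s): [159.86, 159.86, 180, 180, 180, 180].

### API

Orientations are given as a 3x3 rotation matrix whose columns are the frame's x, y, z axes.
In Python, from rig import readout, capture, calibration, bot, look_for gives the robot as it stands. The module is installed in compiled form; this text tells all that it offers.
- The arm moves only by the shell command python3 -m pendant 'ROWS'. ROWS is JSON, a list of rows, each a list of 7 numbers: the shift along the tool's x, y, z normalised to -1 to 1, where 1 is 200 mm, then the turn, a rotation vector about the tool's x, y, z normalised to -1 to 1, where 1 is 180 degrees, then the closure, from -1 (fully open) to 1 (shut). In form: [[dx, dy, dz, ax, ay, az, grip], ...]. A call has 1 to 8 rows; each row is the pose to reach, as a shift and turn from the pose commanded when the call began, along the tool's axes at that moment, turning the shorter way round; what a row does not reach only later rows make up. A row lasts 1/10 s, in which the tool goes at most 50 mm and 8.59 degrees, less where a joint would pass 70% of its speed; a pose out of reach is approached as far as the arm can. A call with a number of a shift or a turn outside -1 to 1 is refused whole. A call with a gripper value outside its range is refused whole. The fingers move at their own pace and stop on an object; the grip force is fixed at half the most. Time passes only in rows, so rows that repeat a pose let the fingers close. It gives the time, the measured TCP pose, the force, the opening and the grip force at its end, in the units of the state.
- readout.read_state(): the state, without advancing time (a new reading comes with each control period).
- capture(name): name is "scene" or "top" or "wrist"; returns (picture, depth): 384x512x3 uint8, red, green, blue; 384x512 float32, m along the optical axis (not along the pixel's ray), 0 where there is no reading.
- calibration(name): a dict with "mtx" (3x3 intrinsics, pixels), "T" (4x4, takes a point from camera to world coordinates); the wrist camera has in their place "mount" (4x4, takes a point from camera to tool coordinates, whose origin is the TCP and whose axes are the flange's). Camera axes: x right, y down, z forward; pixel columns grow to the right and rows downward; lengths in m; the calibration is good to about 2 mm. The wrist camera is an equidistant fisheye: a pixel r from the principal point sees the ray r / f radians off the axis. A picture is of the moment at which its call begins: read the wrist's pose just before it. calibration takes no time and is no camera call.
- bot.hand_in(): hands the job in; it is judged then, once.
Trained networks look in the newest picture that a camera, given by its name, has taken for a name from the list of things; names that differ only in an ending like _2 or _b are one class to them, and where a whole thing is asked for, a point or a joint stands for the part that bears it (a point fixed in the world has none). Each returns a list of dicts, best first, with "conf" (0 to 1); they miss things now and then, are a little off and sometimes report something else, mostly with a low value. They report only what shows in the picture. A call takes as long as a camera call. They do not tell look-alikes from the thing itself.
- look_for(thing, camera): "extent" ([left, top, right, bottom] in pixels, round what is visible of it).
The state is a dict: "time_s": time; "joint_positions": joint angles; "qvel": joint speeds; "tau": joint torques, N m; "position": TCP position; "tcp_rot": TCP orientation; "force": force on the tool from outside, world axes, zero at the start; "moment": the same for the moment, N m; "opening": opening from 0.0 (shut) to 1.0 (fully open); "grasp_force": force on a finger pad.
Only numpy, scipy, OpenCV 4.12 (cv2) and the standard library are available. Lean on these libraries where they do the work, as an engineer would, in place of code of your own. Each camera call takes 0.05 s, during which the arm holds its last target. There are 200 camera calls.

## Working session

There is one attempt and no reset: what is moved stays moved. The work goes in short steps, Python scripts to look and compute and a shell command to move; the robot and the scene stay as the last step left them, time stands still between calls to the robot, and variables do not carry over. Pictures are saved under pics/ and viewed, at most 10 in all, crops included, and the job is handed in when it is done.

```bash
mkdir -p pics
python3 - <<'E'
from rig import *
import cv2,numpy as np
s=readout.read_state(); print(s)
ims=[]
for c in("scene","top"):
    p,d=capture(c); ims.append(p); k=calibration(c); print(c,k["mtx"].tolist(),k["T"].round(3).tolist())
    np.savez(f"{c}.npz",p=p,d=d)
    for t in("jar","cap","jig","black_tape","screwdriver","screw_box"):
        print(t,[(r["extent"],round(r["conf"],2)) for r in look_for(t,c)][:3])
    cv2.imwrite(f"pics/{c}.png",p[...,::-1])
E
```

```text
{'time_s': 0.0, 'joint_positions': array([-8.43107184e+01,  3.02787814e+01,  8.21560309e+01, -1.40406047e-04,
        6.76890255e+01, -1.02270123e+01]), 'qvel': array([ 0.07871513,  0.04596774,  0.00421918, -0.10373159, -0.09243094,
        0.07468736]), 'tau': array([-8.15218173e-04, -4.40042782e+01, -1.76596177e+01,  6.33046310e-02,
        5.81746758e-02, -1.67866492e-04]), 'position': array([ 0.17136775, -0.60044375,  0.29127543]), 'tcp_rot': array([[ 9.61663147e-01,  2.74233376e-01, -2.16520834e-04],
       [ 2.74233196e-01, -9.61660818e-01,  2.15050384e-03],
       [ 3.81520324e-04, -2.12743749e-03, -9.99997664e-01]]), 'force': array([ 0.05137574, -0.93439808,  0.2790031 ]), 'moment': array([ 0.01033036, -0.02914057,  0.00656781]), 'grasp_force': 0.0, 'opening': 0.9988149181251308}
scene [[437.28584169121194, 0.0, 258.2680662783217], [0.0, 437.28584169121194, 196.19016832809953], [0.0, 0.0, 1.0]] [[0.996, -0.061, 0.057, 0.441], [-0.081, -0.525, 0.847, -0.747], [-0.022, -0.849, -0.528, 0.663], [0.0, 0.0, 0.0, 1.0]]
jar [([220.9, 172.9, 246.4, 198.1], 0.71)]
cap [([231.2, 200.0, 
[... 177 characters left out ...]
75.1, 304.4, 198.0], 0.66)]
screw_box [([283.4, 266.0, 329.3, 309.2], 0.96)]
top [[476.41833704375256, 0.0, 253.14151194582615], [0.0, 476.41833704375256, 196.40990611161564], [0.0, 0.0, 1.0]] [[0.007, -0.988, 0.151, 0.356], [-1.0, -0.003, 0.027, 0.126], [-0.026, -0.152, -0.988, 1.036], [0.0, 0.0, 0.0, 1.0]]
jar [([163.0, 214.9, 187.3, 245.9], 0.57)]
cap [([197.0, 212.3, 231.0, 236.5], 0.91), ([145.7, 213.3, 175.6, 239.0], 0.7), ([165.3, 172.8, 197.6, 197.9], 0.62)]
jig [([260.5, 162.1, 323.6, 229.9], 0.9)]
black_tape [([247.3, 246.3, 269.5, 271.7], 0.94)]
screwdriver [([139.1, 133.7, 224.9, 144.8], 0.97), ([145.3, 209.1, 176.1, 240.7], 0.44)]
screw_box [([341.4, 143.0, 388.7, 190.8], 0.76)]
```

View pics/scene.png

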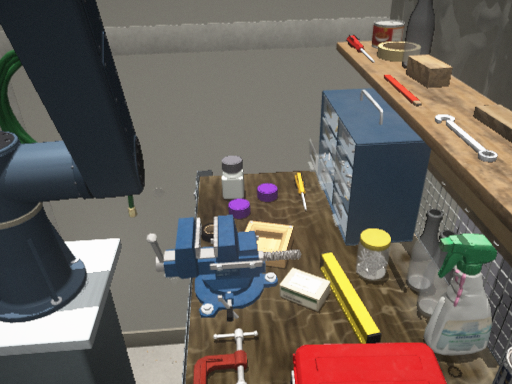

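View pics/top.png

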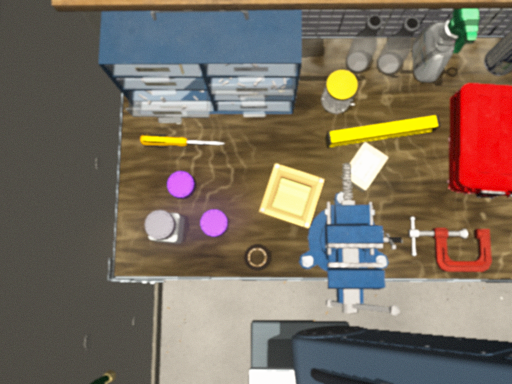

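The scene picture shows the closed jar with its grey cap at the left back (about 232,175), with purple decoy caps beside it. In the top picture the grey cap is at about (160,225), the jig at (292,195), and the vise at (345,250). Next I measure the cap, jar and jig.

```bash
cat > h.py <<'E'
import numpy as np
from rig import *
def cloud(c,p=None,d=None,T=None):
    k=calibration(c); K=k["mtx"]; T=k["T"]
    v,u=np.indices(d.shape)
    P=np.stack([(u-K[0,2])/K[0,0]*d,(v-K[1,2])/K[1,1]*d,d],-1)
    return P@T[:3,:3].T+T[:3,3]
E
python3 - <<'E'
from h import *
import cv2
z=np.load("top.npz"); p,d=z["p"],z["d"]; W=cloud("top",d=d)
def box(n,u0,v0,u1,v1,zl,zh):
    w=W[v0:v1,u0:u1].reshape(-1,3); dd=d[v0:v1,u0:u1].ravel()
    m=(dd>0)&(w[:,2]>zl)&(w[:,2]<zh); q=w[m]
    r=cv2.minAreaRect((q[:,:2]*1000).astype(np.float32))
    print(n,m.sum(),"rect",np.round(r[0],1),np.round(r[1],1),round(r[2],1),"mean",q.mean(0).round(4),"zmed",np.median(q[:,2]).round(4))
box("captop",140,205,190,250,.105,.125)
box("jar shoulder",140,205,195,250,.05,.09)
box("jar body",140,205,195,250,.02,.09)
box("jig",250,155,335,235,.03,.05)
box("pocketfloor",265,170,325,225,.004,.018)
box("vise",300,190,400,320,.05,.4)
print("vise zmax",W[200:310,300:395,2].max(), "screw handle", W[165:200,340:352,2].max())
box("tape",240,240,275,275,.012,.03)
z=np.load("scene.npz"); d=z["d"]; W=cloud("scene",d=d)
box("captop s",215,150,250,205,.108,.125)
box("jar s",215,150,250,205,.01,.078)
box("jig s",240,215,300,265,.034,.05)
E
```

```text
captop 681 rect [442.2 334.2] [56.4 56.5] 64.1 mean [0.4414 0.3337 0.1122] zmed 0.1124
jar shoulder 238 rect [441.5 333.6] [59.4 59.7] 85.0 mean [0.4341 0.3168 0.0666] zmed 0.067
jar body 327 rect [441.5 333.7] [59.4 59.7] 85.1 mean [0.4341 0.315  0.0582] zmed 0.0651
jig 1657 rect [505.7  54.2] [146.2 110.2] 71.6 mean [0.5105 0.0702 0.038 ] zmed 0.0386
pocketfloor 1110 rect [510.7  63.3] [128.3 116.2] 89.4 mean [0.507  0.0642 0.0103] zmed 0.0102
vise 5274 rect [396.3 -62.1] [243.5 148.3] 0.3 mean [ 0.3865 -0.0401  0.1246] zmed 0.1374
vise zmax 1.0361974697790193 screw handle 1.0361974697790193
tape 352 rect [381.7 144.5] [53.9 53.9] 45.6 mean [0.3817 0.1443 0.0183] zmed 0.0182
captop s 172 rect [441.4 331.2] [54.7 56. ] 80.2 mean [0.4419 0.3307 0.112 ] zmed 0.1122
jar s 900 rect [435.  392.1] [313.3 112.1] 86.3 mean [0.4432 0.3731 0.0397] zmed 0.0344
jig s 483 rect [512.   71.8] [111.4 111.8] 72.9 mean [0.5286 0.0846 0.0386] zmed 0.039
```

Run:
```python
from h import *
import cv2
z=np.load("top.npz"); p,d=z["p"],z["d"]; W=cloud("top",d=d)
ok=(d>0)
# jig by connected component near pixel, light wood colour
hsv=cv2.cvtColor(p,cv2.COLOR_RGB2HSV)
m=(ok&(W[...,2]>.033)&(W[...,2]<.046)&(hsv[...,2]>120)).astype(np.uint8); m[:155]=0;m[235:]=0;m[:,:250]=0;m[:,330:]=0
n,l,st,_=cv2.connectedComponentsWithStats(m); i=1+st[1:,4].argmax()
print("jig",cv2.minAreaRect((W[l==i][:,:2]*1000).astype(np.float32)),st[i])
# obstacle height map, 5cm cells
xs=np.arange(.2,.9,.05); ys=np.arange(-.3,.5,.05)
print("y:",ys.round(2))
for x in xs[::-1]:
    r=[]
    for y in ys:
        s=ok&(W[...,0]>=x)&(W[...,0]<x+.05)&(W[...,1]>=y)&(W[...,1]<y+.05)
        r.append(int(W[s][:,2].max()*1000) if s.any() else -1)
    print(round(x,2),r)
for c in["wrist"]: print(calibration(c)["mount"].round(3).tolist(),calibration(c)["mtx"].tolist())
```

```text
jig ((511.4326171875, 71.42965698242188), (109.90465545654297, 110.15390014648438), 71.56745147705078) [ 260  164   65   65 1480]
y: [-0.3  -0.25 -0.2  -0.15 -0.1  -0.05 -0.    0.05  0.1   0.15  0.2   0.25
  0.3   0.35  0.4   0.45]
0.85 [-1, 123, 4, 4, 5, 5, 4, -1, -1, -1, -1, -1, -1, -1, -1, -1]
0.8 [238, 245, 189, 189, 189, 6, 4, 267, 268, -1, -1, -1, 268, 268, 269, -1]
0.75 [118, 246, 115, 114, 110, 101, 6, 273, 272, 302, 300, 301, 300, 273, 272, -4]
0.7 [79, 391, 391, 392, 392, 393, 392, 392, 392, 392, 392, 392, 393, 393, 392, 4]
0.65 [79, 51, 50, 50, 50, 49, 5, 195, 219, 218, 199, 129, 219, 148, 131, 4]
0.6 [80, 5, 46, 51, 49, 50, 6, 7, 5, 6, 12, 15, 26, 27, 23, 2]
0.55 [80, 5, 5, 39, 39, 83, 44, 43, 44, 4, 6, 30, 33, 5, 6, 3]
0.5 [79, 5, 5, 37, 39, 84, 45, 38, 45, 6, 5, 33, 34, 5, 5, 2]
0.45 [4, 5, 21, 11, 122, 122, 99, 43, 44, 5, 34, 32, 117, 115, 5, 3]
0.4 [27, 26, 32, 62, 152, 152, 152, 42, 21, 22, 33, 32, 117, 115, 6, 2]
0.35 [27, 25, 16, 54, 151, 151, 150, 13, 24, 23, 5, 5, 6, 5, 5, 20]
0.3 [5, 6, 4, 5, 152, 152, 151, 4, 4, 6, 5, 3, 5, 6, 19, 18]
0.25 [-836, -1, -1, 569, 588, 518, 437, 352, -835, -838, -838, -832, -833, -839, -838, -833]
0.2 [-834, -838, -844, -839, 554, 516, 450, 379, -834, -839, -837, -836, -837, -836, -838, -838]
[[0.002, -0.97, -0.242, 0.066], [1.0, 0.002, -0.001, -0.0], [0.001, -0.242, 0.97, -0.093], [0.0, 0.0, 0.0, 1.0]] [[297.3186396354542, 0.0, 258.69403409550705], [0.0, 297.3186396354542, 191.61264280243174], [0.0, 0.0, 1.0]]
```

```bash
P="python3 -m pendant"
$P '[[1,-0.5,-0.2,0,0,0,-1],[1,-0.5,-0.2,0,0,0,-1],[1,-0.5,-0.2,0,0,0,-1],[1,-0.5,-0.2,0,0,0,-1],[1,-0.5,-0.2,0,0,0,-1],[1,-0.5,-0.2,0,0,0,-1]]'
$P '[[1,-0.99,0,0,0,0,-1],[1,-0.99,0,0,0,0,-1],[1,-0.99,0,0,0,0,-1],[1,-0.99,0,0,0,0,-1],[1,-0.99,0,0,0,0,-1],[1,-0.99,0,0,0,0,-1],[1,-0.99,0,0,0,0,-1]]'
$P '[[0.25,-0.99,0,0,0,0,-1],[0.25,-0.99,0,0,0,0,-1],[0.25,-0.99,0,0,0,0,-1],[0.25,-0.99,0,0,0,0,-1],[0.25,-0.99,0,0,0,0,-1]]'
$P '[[0.25,-0.99,0,0,0,0,-1],[0.25,-0.99,0,0,0,0,-1],[0.25,-0.99,0,0,0,0,-1],[0.25,-0.99,0,0,0,0,-1],[0.25,-0.99,0,0,0,0,-1]]'
$P '[[0.03,-0.49,0.2,0,0,-0.38,-1],[0.03,-0.49,0.2,0,0,-0.38,-1],[0.03,-0.49,0.2,0,0,-0.38,-1],[0.03,-0.49,0.2,0,0,-0.38,-1],[0.03,-0.49,0.2,0,0,-0.38,-1],[0.03,-0.49,0.2,0,0,-0.38,-1],[0.03,-0.49,0.2,0,0,-0.38,-1],[0.03,-0.49,0.2,0,0,-0.38,-1]]'
```

```text
time_s: 1.3
position: [0.3389, -0.4473, 0.3334]
tcp_rot: [[0.96, 0.279, 0.001], [0.279, -0.96, -0.001], [0.001, 0.001, -1.0]]
force: [-0.3, -0.5, -0.4]
opening: 0.999
grasp_force: 0.0
time_s: 2.0
position: [0.4753, -0.2023, 0.3322]
tcp_rot: [[0.96, 0.278, 0.0], [0.278, -0.96, 0.001], [0.0, -0.001, -1.0]]
force: [-0.0, -1.1, -0.5]
opening: 0.999
grasp_force: 0.0
time_s: 2.5
position: [0.4668, 0.0025, 0.3321]
tcp_rot: [[0.96, 0.279, -0.002], [0.279, -0.96, 0.001], [-0.001, -0.002, -1.0]]
force: [-0.2, 0.2, -0.3]
opening: 0.998
grasp_force: 0.0
time_s: 3.0
position: [0.4625, 0.2063, 0.3323]
tcp_rot: [[0.96, 0.279, 0.001], [0.279, -0.96, 0.001], [0.002, -0.001, -1.0]]
force: [0.5, -0.4, 0.6]
opening: 1.001
grasp_force: 0.0
time_s: 3.8
position: [0.4426, 0.2971, 0.292]
tcp_rot: [[0.095, 0.995, 0.001], [0.995, -0.095, -0.001], [-0.001, 0.001, -1.0]]
force: [-0.3, 0.4, -0.1]
opening: 1.003
grasp_force: 0.0
```

```bash
cat >> h.py <<'E'
def wrist():
    s=readout.read_state(); p,d=capture("wrist"); k=calibration("wrist"); K,M=k["mtx"],k["mount"]
    v,u=np.indices(d.shape); a=(u-K[0,2])/K[0,0]; b=(v-K[1,2])/K[1,1]
    th=np.hypot(a,b); t=np.tan(np.minimum(th,1.5))/np.maximum(th,1e-9)
    P=np.stack([a*t*d,b*t*d,d],-1)@M[:3,:3].T+M[:3,3]
    return s,p,d,P@s["tcp_rot"].T+s["position"]
def goto(s,pos,yaw):
    "row for a target TCP, pointing down, tool x at yaw deg"
    from scipy.spatial.transform import Rotation as R
    c,q=np.cos(np.radians(yaw)),np.sin(np.radians(yaw))
    G=np.array([[c,q,0],[q,-c,0],[0,0,-1.]]); A=s["tcp_rot"]
    return (A.T@(np.array(pos)-s["position"])/.2).round(3),(R.from_matrix(A.T@G).as_rotvec()/np.pi).round(3)
E
python3 - <<'E'
from h import *
import cv2
s,p,d,W=wrist(); cv2.imwrite("pics/w1.png",p[...,::-1])
near=(d>0)&(np.hypot(W[...,0]-.4417,W[...,1]-.333)<.055)
for n,a,b in(("cap",.106,.12),("body",.015,.079)):
    q=W[near&(W[...,2]>a)&(W[...,2]<b)]; r=cv2.minAreaRect((q[:,:2]*1000).astype(np.float32)); print(n,len(q),r,q[:,2].max(),np.median(q[:,2]))
E
```

```text
cap 2922 ((442.1321105957031, 335.8791809082031), (56.534969329833984, 57.387454986572266), 58.30967712402344) 0.11533092487731766 0.11259908311477639
body 330 ((442.0923767089844, 335.95806884765625), (58.70226287841797, 59.224586486816406), 85.3505859375) 0.07153774849454528 0.06784990408646847
```

View pics/w1.png

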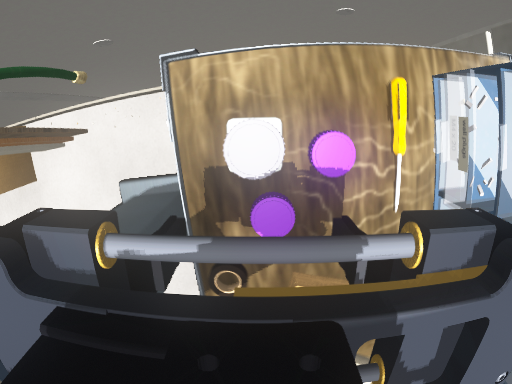

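White jar with its light grey cap is at (252,148), purple decoys at (333,153) and (272,217). It is within 2 mm of the top-camera fix, so I go down and grip it.

```bash
P="python3 -m pendant"
$P '[[0.19,-0.02,0.1,0,0,0,-1],[0.19,-0.02,0.3,0,0,0,-1],[0.19,-0.02,0.45,0,0,0,-1],[0.19,-0.02,0.6,0,0,0,-1],[0.19,-0.02,0.7,0,0,0,-1],[0.19,-0.02,0.7,0,0,0,-1]]'
$P '[[0,0,0,0,0,0,1],[0,0,0,0,0,0,1],[0,0,0,0,0,0,1],[0,0,0,0,0,0,1],[0,0,0,0,0,0,1],[0,0,0,0,0,0,1]]'
```

```text
time_s: 4.45
position: [0.4405, 0.3351, 0.1494]
tcp_rot: [[0.103, 0.995, -0.005], [0.995, -0.103, -0.003], [-0.004, -0.005, -1.0]]
force: [-0.7, -0.8, 0.2]
opening: 0.999
grasp_force: 0.0
time_s: 5.05
position: [0.4412, 0.3378, 0.1531]
tcp_rot: [[0.099, 0.995, 0.002], [0.995, -0.099, 0.001], [0.001, 0.002, -1.0]]
force: [0.4, 0.0, 3.3]
opening: 0.633
grasp_force: 29.9
```

```bash
P="python3 -m pendant"
$P '[[0,0,-0.1,0,0,0,1],[0,0,-0.25,0,0,0,1],[0,0,-0.45,0,0,0,1],[-0.15,0.1,-0.45,0,0,0,1],[-0.3,0.15,-0.45,0,0,0,1],[-0.5,0.2,-0.45,0,0,0,1],[-0.6,0.2,-0.45,0,0,0,1],[-0.6,0.2,-0.45,0,0,0,1]]'
python3 - <<'E'
from h import *
import cv2
s=readout.read_state(); print(s["position"],s["force"],s["moment"],goto(s,(.5115,.0715,.242),71.1))
p,d=capture("top"); W=cloud("top",d=d); cv2.imwrite("pics/t2.png",p[...,::-1])
E
```

```text
time_s: 5.85
position: [0.4672, 0.2117, 0.2413]
tcp_rot: [[0.102, 0.995, -0.004], [0.995, -0.102, -0.002], [-0.002, -0.004, -1.0]]
force: [0.3, -0.3, -4.0]
opening: 0.634
grasp_force: 30.0
[0.46721146 0.21171624 0.24132761] [ 0.31508497 -0.25989406 -3.98358013] [-0.03373715 -0.11378132  0.00680242] (array([-0.675,  0.292, -0.003]), array([-0.001,  0.001,  0.072]))
```

View pics/t2.png

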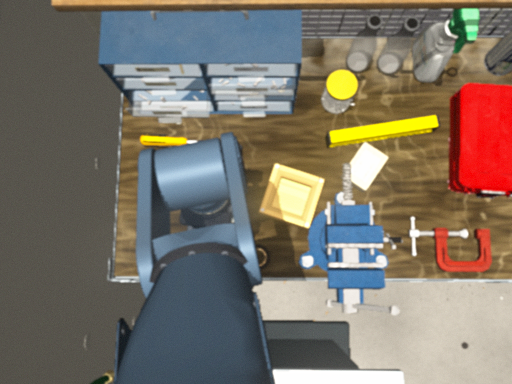

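The top picture shows the arm covering the jar and the jig clear at (292,195). The wrist force of about 4 N says the jar is hanging.

```bash
P="python3 -m pendant"
$P '[[-0.2,0.1,0,0,0,0.03,1],[-0.45,0.2,0,0,0,0.072,1],[-0.675,0.292,0,0,0,0.072,1],[-0.675,0.292,0,0,0,0.072,1],[-0.675,0.292,0.05,0,0,0.072,1],[-0.675,0.292,0.1,0,0,0.072,1],[-0.675,0.292,0.15,0,0,0.072,1],[-0.675,0.292,0.15,0,0,0.072,1]]'
python3 - <<'E'
from h import *
import cv2
s,p,d,W=wrist(); cv2.imwrite("pics/w2.png",p[...,::-1])
print(s["position"],s["force"],goto(s,(.5115,.0715,.212),71.1))
p,d=capture("scene"); cv2.imwrite("pics/s2.png",cv2.resize(p[150:300,170:340],None,fx=4,fy=4)[...,::-1])
E
```

```text
time_s: 6.7
position: [0.5114, 0.0757, 0.2101]
tcp_rot: [[0.318, 0.948, -0.005], [0.948, -0.318, 0.001], [-0.001, -0.005, -1.0]]
force: [-0.3, 0.3, -4.3]
opening: 0.634
grasp_force: 30.1
[0.51144242 0.07572204 0.21010948] [-0.27340016  0.29657557 -4.30132681] (array([-0.02 ,  0.007, -0.009]), array([-0.002,  0.   ,  0.002]))
```

View pics/s2.png

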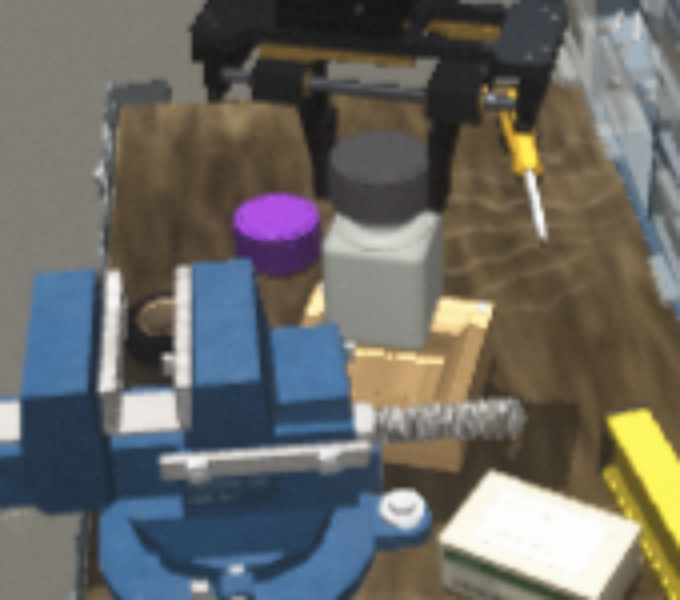

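View pics/w2.png

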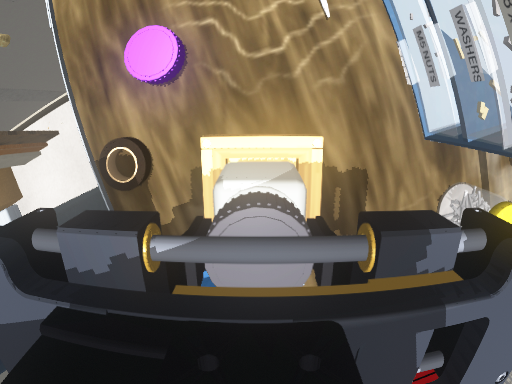

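The scene and wrist pictures show the jar hanging straight over the pocket with its sides parallel to the jig's (jar centre column about 260, jig centre about 262). I lower it now.

```bash
P="python3 -m pendant"
$P '[[-0.015,0,0.05,0,0,0,1],[-0.015,0,0.1,0,0,0,1],[-0.015,0,0.15,0,0,0,1],[-0.015,0,0.2,0,0,0,1],[-0.015,0,0.23,0,0,0,1],[-0.015,0,0.25,0,0,0,1],[-0.015,0,0.25,0,0,0,1]]'
```

```text
time_s: 7.5
position: [0.5124, 0.0712, 0.1631]
tcp_rot: [[0.32, 0.948, 0.0], [0.948, -0.32, -0.0], [-0.0, 0.0, -1.0]]
force: [-2.9, -0.2, 3.1]
opening: 0.639
grasp_force: 30.0
```

```bash
P="python3 -m pendant"; M="python3 -c 'from rig import *;s=readout.read_state();print(s[\"moment\"],s[\"joint_positions\"])'"
$P '[[0,0,0,0,0,-0.03,1],[0,0,0,0,0,-0.06,1],[0,0,0,0,0,-0.09,1],[0,0,0,0,0,-0.12,1],[0,0,0,0,0,-0.15,1],[0,0,0,0,0,-0.18,1],[0,0,0,0,0,-0.21,1]]'; eval $M
$P '[[0,0,0,0,0,-0.03,1],[0,0,0,0,0,-0.06,1],[0,0,0,0,0,-0.09,1],[0,0,0,0,0,-0.12,1],[0,0,0,0,0,-0.15,1],[0,0,0,0,0,-0.18,1],[0,0,0,0,0,-0.21,1],[0,0,0,0,0,-0.21,1]]'; eval $M
python3 - <<'E'
from h import *
import cv2
s,p,d,W=wrist(); cv2.imwrite("pics/w3.png",p[...,::-1])
E
```

```text
time_s: 8.2
position: [0.5112, 0.0722, 0.1631]
tcp_rot: [[-0.329, 0.944, -0.002], [0.944, 0.329, 0.002], [0.003, -0.001, -1.0]]
force: [-4.1, 2.5, 6.1]
opening: 0.638
grasp_force: 30.0
[ 0.48937722  0.57460684 -0.51752133] [ -4.43399994  33.45636791 104.04885666   0.16542799  42.62733073
 -23.76392894]
time_s: 9.0
position: [0.5106, 0.0716, 0.1632]
tcp_rot: [[-0.838, 0.545, -0.004], [0.545, 0.838, 0.001], [0.003, -0.001, -1.0]]
force: [-5.0, 1.4, 8.8]
opening: 0.637
grasp_force: 30.0
[ 0.03824844  0.78533441 -0.22852729] [-4.46530035e+00  3.34290193e+01  1.04085943e+02  4.03092580e-02
  4.26934475e+01 -6.14666575e+01]
```

View pics/w3.png

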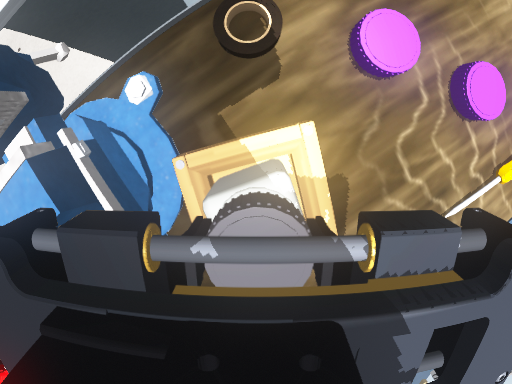

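The wrist picture shows the jar sunk in the pocket and twisted a few degrees against its walls, with the cap turned about 75° at roughly 0.5 N m. Next is a small test lift.

```bash
P="python3 -m pendant"
$P '[[0,0,-0.01,0,0,0,1],[0,0,-0.02,0,0,0,1],[0,0,-0.03,0,0,0,1],[0,0,-0.03,0,0,0,1]]'
```

```text
time_s: 9.45
position: [0.5127, 0.0711, 0.1686]
tcp_rot: [[-0.838, 0.545, 0.001], [0.545, 0.838, -0.0], [-0.001, 0.0, -1.0]]
force: [-1.5, -0.5, 0.1]
opening: 0.634
grasp_force: 30.0
```

Only the cap's weight registers, so the lugs are free. I lift on to 46 mm in total.

```bash
P="python3 -m pendant"
$P '[[0,0,-0.04,0,0,0,1],[0,0,-0.08,0,0,0,1],[0,0,-0.12,0,0,0,1],[0,0,-0.16,0,0,0,1],[0,0,-0.2,0,0,0,1],[0,0,-0.2,0,0,0,1],[0,0,-0.2,0,0,0,1],[0,0,-0.2,0,0,0,1]]'
python3 - <<'E'
from h import *
import cv2
s,p,d,W=wrist()
print(s["position"],s["force"],s["qvel"].round(2))
q=cv2.resize(p[100:300,140:380],None,fx=1.7,fy=1.7)
p2,d2=capture("scene"); W=cloud("scene",d=d2)
c=cv2.resize(p2[150:270,200:320],(340,340))
out=np.zeros((340,760,3),np.uint8); out[:,:408]=q; out[:,412:752]=c
cv2.imwrite("pics/f.png",out[...,::-1])
m=(d2>0)&(np.hypot(W[...,0]-.5115,W[...,1]-.0715)<.045)&(W[...,2]>.05)&(W[...,2]<.2)
print(np.histogram(W[m][:,2],np.arange(.05,.2,.01)))
E
```

```text
time_s: 10.25
position: [0.5121, 0.0713, 0.208]
tcp_rot: [[-0.838, 0.545, -0.001], [0.545, 0.838, 0.0], [0.001, -0.0, -1.0]]
force: [0.6, 0.3, -0.1]
opening: 0.633
grasp_force: 30.0
[0.51208503 0.07127986 0.20803903] [ 0.63363442  0.3487981  -0.12901115] [-0.02  0.28  0.01  0.08  0.08  0.13]
(array([ 77,  79, 164, 149,  87, 114,  76,   0,  11,  98, 100, 237,  34,
        16,  19]), array([0.05, 0.06, 0.07, 0.08, 0.09, 0.1 , 0.11, 0.12, 0.13, 0.14, 0.15,
       0.16, 0.17, 0.18, 0.19, 0.2 ]))
```

View pics/f.png

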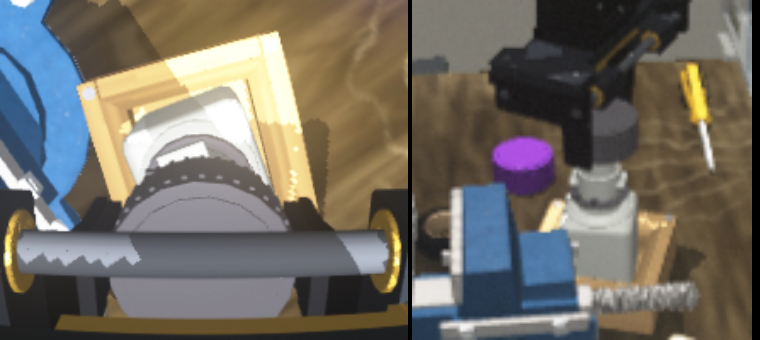

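The last picture shows the open neck standing in the jig and the cap level above it. The mouth is at z ≈ 0.118 and the rim at ≈ 0.139, about 20 mm clear.

```bash
python3 -c 'from rig import bot; print(bot.hand_in())'
```

```text
the job is handed in; nothing more can be done
None
```

I've handed the job in at about 10 s of the 45 s: the jar is seated in the jig, its cap was turned about 75° anticlockwise and lifted off, and the gripper holds it level about 20 mm above the open mouth.

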